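# Shut the beam shutters in order

### The job

Make the optical table safe by shutting three beam shutters with the fingertips: gently press down the red cap, then the yellow cap, then the blue cap, each by about 15 mm, half of its travel, so that it stays down. Leave the white-capped shutter open, do not push any later cap before its turn, and do not pick up or move anything else on the table.

Things in the scene. Friction and masses are not known exactly. Their poses are not given: they have to be found in the camera images.
- shutter_red: beam shutter with the red cap, rigidly fixed to the table: aluminium foot 66 x 50 x 12 mm, steel post, black frame 20 (x) x 50 (y) mm with a window, frame top 120 mm above the table. Origin: centre of the foot's underside, on the table; z up, x through the window. The cap stands straight above the origin. Where each colour stands varies.
- cap_red (a point): centre of the top face of the red cap, a round disc 28 mm in diameter and 8 mm thick on an 8 mm stem; 160 mm above the table when fully up, it goes straight down with the plunger
- plunger_red (a joint): how far the red cap is pushed down, in m: 0 fully up (starts within 0 to 0.002), 0.030 at a hard stop. It stays where it is left by friction, against a light spring (pushed beyond about 0.020 it springs back to about 0.020). It needs about 4 N to start moving, rising evenly to 6 N at 0.010, 7 N at 0.015 and 10 N at the stop; the shutter counts as shut from 0.010
- shutter_yellow: beam shutter with the yellow cap, rigidly fixed to the table: aluminium foot 66 x 50 x 12 mm, steel post, black frame 20 (x) x 50 (y) mm with a window, frame top 120 mm above the table. Origin: centre of the foot's underside, on the table; z up, x through the window. The cap stands straight above the origin. Where each colour stands varies.
- cap_yellow (a point): centre of the top face of the yellow cap, a round disc 28 mm in diameter and 8 mm thick on an 8 mm stem; 160 mm above the table when fully up, it goes straight down with the plunger
- plunger_yellow (a joint): how far the yellow cap is pushed down, in m: 0 fully up (starts within 0 to 0.002), 0.030 at a hard stop. It stays where it is left by friction, against a light spring (pushed beyond about 0.020 it springs back to about 0.020). It needs about 4 N to start moving, rising evenly to 6 N at 0.010, 7 N at 0.015 and 10 N at the stop; the shutter counts as shut from 0.010
- shutter_blue: beam shutter with the blue cap, rigidly fixed to the table: aluminium foot 66 x 50 x 12 mm, steel post, black frame 20 (x) x 50 (y) mm with a window, frame top 120 mm above the table. Origin: centre of the foot's underside, on the table; z up, x through the window. The cap stands straight above the origin. Where each colour stands varies.
- cap_blue (a point): centre of the top face of the blue cap, a round disc 28 mm in diameter and 8 mm thick on an 8 mm stem; 160 mm above the table when fully up, it goes straight down with the plunger
- plunger_blue (a joint): how far the blue cap is pushed down, in m: 0 fully up (starts within 0 to 0.002), 0.030 at a hard stop. It stays where it is left by friction, against a light spring (pushed beyond about 0.020 it springs back to about 0.020). It needs about 4 N to start moving, rising evenly to 6 N at 0.010, 7 N at 0.015 and 10 N at the stop; the shutter counts as shut from 0.010
- shutter_white: beam shutter with the white cap, rigidly fixed to the table: aluminium foot 66 x 50 x 12 mm, steel post, black frame 20 (x) x 50 (y) mm with a window, frame top 120 mm above the table. Origin: centre of the foot's underside, on the table; z up, x through the window. The cap stands straight above the origin. Where each colour stands varies.
- cap_white (a point): centre of the top face of the white cap, a round disc 28 mm in diameter and 8 mm thick on an 8 mm stem; 160 mm above the table when fully up, it goes straight down with the plunger
- plunger_white (a joint): how far the white cap is pushed down, in m: 0 fully up (starts within 0 to 0.002), 0.030 at a hard stop. It stays where it is left by friction, against a light spring (pushed beyond about 0.020 it springs back to about 0.020). It needs about 4 N to start moving, rising evenly to 6 N at 0.010, 7 N at 0.015 and 10 N at the stop; the shutter counts as shut from 0.010
- lens_stand: loose lens on a round stand, 0.22 kg, foot 52 mm in diameter, lens ring 42 mm in diameter, top 91 mm above the table; origin under the centre of its foot; bystander, easily knocked
- parts_tray: loose open white tray, 80 (x) x 110 (y) x 30 mm; origin under its centre; bystander
- screwdriver: loose screwdriver with a black handle, 180 mm long, lying on the table, its own x along the shaft; origin under its middle; bystander
There are look-alikes about, which are no part of the job. What is shaped like the shutter_yellow but orange, pink or turquoise is not meant.

How it is judged (in metres and radians):
On the way, in this order (a step that is already met when the one before it is completed fails the run):
1. the red shutter is pressed shut (value of joint plunger_red above 0.01 m), for 0.1 s.
2. the yellow shutter is pressed shut (value of joint plunger_yellow above 0.01 m), for 0.1 s.
3. the blue shutter is pressed shut (value of joint plunger_blue above 0.01 m), for 0.1 s.
At the end, for the whole second after the job is handed in: the red, yellow and blue caps are each more than 10 mm down, the white cap less than 5 mm; the lens stand (upright), tray and screwdriver are at rest within 15 mm of where they began (value of joint each of plunger_red, plunger_yellow, plunger_blue above 0.01 m and value of joint plunger_white below 0.005 m and distance of each of lens_stand, parts_tray, screwdriver from where it was at the start of the episode below 0.015 m and linear speed of each of lens_stand, parts_tray, screwdriver below 0.02 m/s and angle between lens_stand's own z axis and vertical below 0.3 rad); the robot touches nothing.
It fails at once if the yellow or the blue cap is pushed down before the red shutter is shut (value of joint plunger_red below 0.01 m and value of joint any of plunger_yellow, plunger_blue above 0.005 m).
It fails at once if the blue cap is pushed down before the yellow shutter is shut (value of joint plunger_yellow below 0.01 m and value of joint plunger_blue above 0.005 m).
It fails at once if the white cap is pushed down (value of joint plunger_white above 0.005 m).
It fails at once if a shutter is pushed with more than 20 N (contact force between any of shutter_red, shutter_yellow, shutter_blue, shutter_white and anything else above 20 N).
It fails at once if a loose thing is moved more than 15 mm, lifted or tipped (distance of any of lens_stand, parts_tray, screwdriver from where it was at the start of the episode above 0.015 m or angle between lens_stand's own z axis and vertical above 0.3 rad).
It also fails if it takes over 42 s, if anything falls off the work surface, if the arm or the gripper's body presses on something with over 40 N, if the wrist force passes 120 N, or if a joint passes its speed limit or range.

### The arm

A 6-joint arm with a two-finger parallel gripper is mounted at the origin on the work surface. World frame = base frame: x ahead of the robot, y to its left, z up, the work surface at z = 0. Lengths are in m, angles in degrees, forces in N, time in s.
With the tool pointing down it reaches from about 0.325 to 0.85 m from the base axis. Payload 15.5 kg.
Tool frame: the origin (TCP) lies midway between the tips of the shut fingers; the grasp point (between the pads) lies 19 mm behind it; y points along the fingers, x is the direction in which the jaws open and shut, and the axes are right-handed (so a half turn about y gives the same grasp; the last joint's range is limited). The gripper opens to 91 mm and grips with 3 to 60 N. Pads are 32 mm wide; open, the fingers measure 118 mm over their backs; the gripper's body (76 mm by 178 mm) begins 60 mm behind the grasp point.
Start: joints at [-78.524, 28.281, 77.091, -0, 74.628, -5.472], TCP at [0.182, -0.598, 0.214] pointing down, gripper open.
Joint ranges: [-166.48, 166.48], [-47.26, 123.95], [12.59, 153.08], [-70.14, 250.14], [6.76, 159.57], [-176.63, 176.63]. Speed limits (degrees/s): [108.29, 108.29, 147.25, 172.46, 172.46, 172.46].

### API

Orientations are given as a 3x3 rotation matrix whose columns are the frame's x, y, z axes.
In Python, from bench import ctrl gives the robot as it stands. The module is installed in compiled form; this text tells all that it offers. Calls block until the motion is done:
- ctrl.goto(position, orientation): joint-space move of the TCP to a pose.
- ctrl.move_l(position, vel=0.15, ori=None, contact_N=None): straight line of the TCP; ori=None keeps the orientation; vel is the mean speed in m/s. With contact_N (N) it stops when the force on the tool has changed by that much, and returns True; else False.
- ctrl.movej(angles): joint-space move.
- ctrl.command_gripper(opening): opening from 0.0 (shut) to 1.0 (fully open); the grip force is fixed at half the most; returns when the fingers have stopped.
- ctrl.sleep(seconds).
- ctrl.ik(position, orientation): joint angles nearest the present ones, or None.
- ctrl.read_camera(name): name is "scene" or "top" or "wrist"; returns the picture (420x560x3 uint8, blue, green, red); there is no depth.
- ctrl.camera_params(name): a dict with "fx", "fy", "cx", "cy" (pixels), "pose" (4x4, takes a point from camera to world coordinates); the wrist camera has in their place "T_tool_cam" (4x4, takes a point from camera to tool coordinates, whose origin is the TCP and whose axes are the tool frame's). Camera axes: x right, y up, looking along -z (the intrinsics and any distortion apply to the point x, -y, -z); pixel columns grow to the right and rows downward; lengths in m; the calibration is good to about 2 mm. A picture is of the moment at which its call begins: read the wrist's pose just before it. camera_params takes no time and is no camera call.
A pose or a line that the arm cannot do raises ctrl.MotionError and nothing moves.
- ctrl.sign_off(): hands the job in, once; it reports no verdict.
Readings, each from a call of its own:
- ctrl.current_t(): time.
- ctrl.current_q(): joint angles.
- ctrl.current_dq(): joint speeds.
- ctrl.current_effort(): joint torques, N m.
- ctrl.current_tool_pos(): TCP position.
- ctrl.current_eef_rot(): TCP orientation.
- ctrl.current_contact_force(): force on the tool from outside, world axes, zero at the start.
- ctrl.current_wrist_torque(): the same for the moment, N m.
- ctrl.current_grip_width(): opening from 0.0 (shut) to 1.0 (fully open).
Only numpy, scipy, OpenCV 4.12 (cv2) and the standard library are available. Lean on these libraries where they do the work, as an engineer would, in place of code of your own. Each camera call takes 0.05 s, during which the arm holds its last target.

## Working session

There is one attempt and no reset: what is moved stays moved. The work goes in short steps, each a Python script; the robot and the scene stay as the last script left them, time stands still between calls to the robot, and variables do not carry over. Pictures are saved under pics/ and viewed, and the job is handed in when it is done.

```bash
mkdir -p pics
python3 - <<'E'
from bench import ctrl
import cv2
for n in("scene","top"):
    cv2.imwrite(f"pics/{n}0.png",ctrl.read_camera(n)); p=ctrl.camera_params(n); print(n,p)
print(ctrl.camera_params("wrist"))
print(ctrl.current_t(),ctrl.current_eef_rot(),ctrl.current_grip_width())
E
```

```text
scene {'fx': 478.5194789118505, 'fy': 478.5194789118505, 'cx': 279.0163502171269, 'cy': 209.01349963362202, 'pose': array([[-0.81493316, -0.42677428,  0.39210669,  0.93786589],
       [ 0.57937263, -0.61688338,  0.53271217,  0.48850062],
       [ 0.01453624,  0.66130069,  0.74998006,  0.80281381],
       [ 0.        ,  0.        ,  0.        ,  1.        ]])}
top {'fx': 405.71614437493815, 'fy': 405.71614437493815, 'cx': 280.85680605930304, 'cy': 207.84995313129733, 'pose': array([[ 0.02002878,  0.98817984, -0.15198504,  0.45623052],
       [-0.99960018,  0.01675748, -0.02277436, -0.0121948 ],
       [-0.01995828,  0.15238042,  0.98812038,  1.01873469],
       [ 0.        ,  0.        ,  0.        ,  1.        ]])}
{'fx': 315.2631948054693, 'fy': 315.2631948054693, 'cx': 282.30393521949276, 'cy': 206.6662102812426, 'T_tool_cam': array([[ 9.99999987e-01,  8.77127097e-05, -1.34938970e-04,
         8.37788492e-06],
       [-1.53069734e-04,  2.59342715e-01, -9.65785345e-01,
        -1.72153855e-01],
       [-4.97162107e-05,  9.65785353e-01,  2.59342725e-01,
         7.20939933e-02],
       [ 0.00000000e+00,  0.00000000e+00,  0.00000000e+00,
         1.00000000e+00]])}
0.1 [[ 2.91480041e-01 -2.06925423e-04  9.56576888e-01]
 [-9.56576319e-01  1.04882183e-03  2.91480095e-01]
 [-1.06359337e-03 -9.99999429e-01  1.07770671e-04]] 1.0015888494880147
```

View pics/scene0.png

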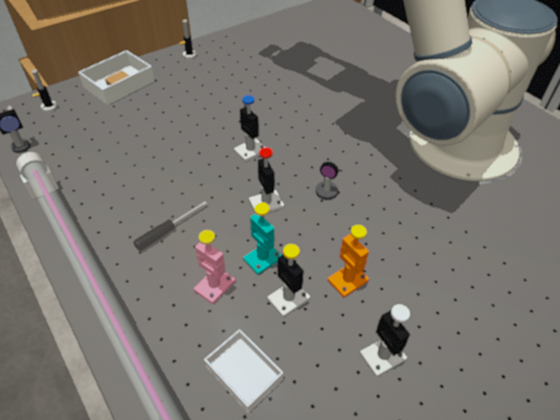

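View pics/top0.png

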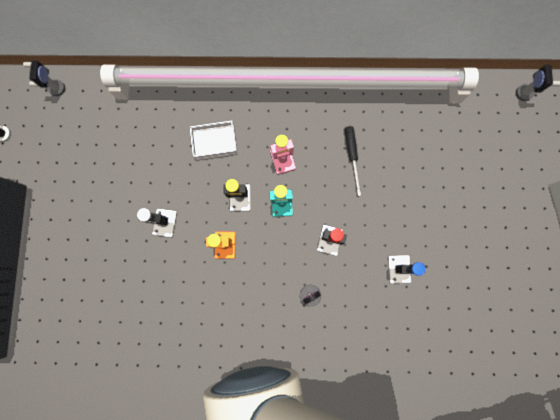

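Yellow-capped candidates, as scene px / top px:
- Black frame: (291,252) / (232,186). This is the one the description calls for.
- Turquoise look-alike: (262,209) / (281,192).
- Pink look-alike: (207,237) / (282,141).
- Orange look-alike: (358,231) / (214,241).

Red (266,154) / (337,236), blue (248,101) / (419,269) and white (400,314) / (144,215) each have only one candidate.

```bash
cat > h.py <<'E'
import cv2,numpy as np
from bench import ctrl
def blobs(im,c):
    h=cv2.cvtColor(im,cv2.COLOR_BGR2HSV)
    r={'red':[((0,150,90),(6,255,255)),((174,150,90),(180,255,255))],'yellow':[((25,160,90),(34,255,255))],'blue':[((105,150,70),(125,255,255))]}[c]
    m=sum(cv2.inRange(h,np.array(a),np.array(b)) for a,b in r)
    n,l,s,ce=cv2.connectedComponentsWithStats(m.astype(np.uint8))
    return [(ce[i],s[i]) for i in range(1,n) if s[i][4]>25]
def ray(p,uv):
    T=p['pose']; d=np.array([(uv[0]-p['cx'])/p['fx'],-(uv[1]-p['cy'])/p['fy'],-1]); return T[:3,3],T[:3,:3]@d
def onz(p,uv,z):
    o,d=ray(p,uv); return o+d*(z-o[2])/d[2]
E
python3 - <<'E'
from h import *
ims={}
for n in("scene","top"):
    im=cv2.imread(f"pics/{n}0.png");p=ctrl.camera_params(n);ims[n]=im
    for c in("red","yellow","blue"):
        for ce,s in blobs(im,c): print(n,c,ce.round(1),s, onz(p,ce,.158).round(4))
a=cv2.resize(ims["scene"][190:340,190:400],None,fx=3.5,fy=3.5,interpolation=cv2.INTER_CUBIC)
cv2.imwrite("pics/crop.png",a)
E
```

```text
scene red [265.4 152.5] [259 148  14  11 110] [ 0.5356 -0.1082  0.158 ]
scene yellow [261.7 208.5] [254 202  15  13 139] [0.6255 0.0117 0.158 ]
scene yellow [358.1 231.1] [351 225  15  13 163] [0.5177 0.15   0.158 ]
scene yellow [206.4 236.4] [199 230  16  13 158] [0.7386 0.0107 0.158 ]
scene yellow [290.7 250.8] [283 244  16  14 181] [0.6386 0.1173 0.158 ]
scene blue [248.   99.5] [243  96  11   8  75] [ 0.4679 -0.2768  0.158 ]
top red [337.1 236. ] [330 229  14  13  83] [ 0.5304 -0.1128  0.158 ]
top blue [417.9 268.4] [411 263  14  12 131] [ 0.4657 -0.2806  0.158 ]
```

View pics/crop.png

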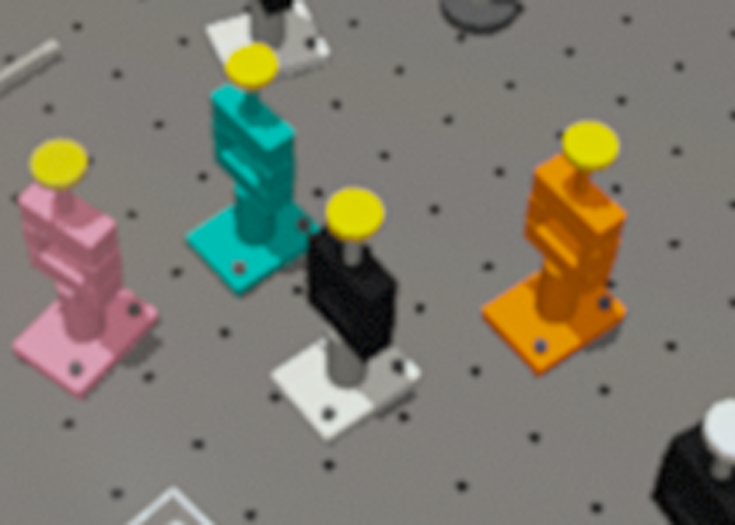

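The crop confirms it. The only yellow cap on a black frame with an aluminium foot is the middle one, crop (355,213), scene (291,251). The pink, turquoise and orange ones are look-alikes. Next I'll refine the top-view masks and triangulate.

Run:
```python
from h import *
im=cv2.imread("pics/top0.png");p=ctrl.camera_params("top");q=ctrl.camera_params("scene")
h=cv2.cvtColor(im,cv2.COLOR_BGR2HSV)
print(h[186,225:240].tolist()); print(h[236,328:346].tolist())
for c,(u,v),R,suv in(('red',(337,236),((165,90,60),(180,255,255)),(265.4,152.5)),('yellow',(232,186),((20,120,150),(36,255,255)),(290.7,250.8)),('blue',(418,268),((105,120,70),(125,255,255)),(248,99.5))):
    m=cv2.inRange(h,*map(np.array,R))
    if c=='red': m|=cv2.inRange(h,np.array((0,90,60)),np.array((8,255,255)))
    k=np.zeros_like(m);k[v-12:v+13,u-12:u+13]=1;m*=k
    pts=cv2.findNonZero(m)
    (x,y),r=cv2.minEnclosingCircle(cv2.convexHull(pts)); M=pts.reshape(-1,2).mean(0)
    o1,d1=ray(p,M);o2,d2=ray(q,suv)
    t=np.linalg.lstsq(np.c_[d1,-d2],o2-o1,rcond=None)[0];a=o1+t[0]*d1;b=o2+t[1]*d2
    print(c,M.round(1),(round(x,1),round(y,1),round(r,1)),len(pts),'top',onz(p,M,.158).round(4),'scene',onz(q,suv,.158).round(4),'tri',((a+b)/2).round(4),'gap',np.linalg.norm(a-b).round(4))
```

```text
[[27, 134, 156], [30, 150, 249], [30, 138, 249], [30, 135, 247], [30, 134, 246], [30, 132, 247], [30, 131, 246], [30, 130, 246], [30, 126, 247], [30, 124, 247], [30, 120, 247], [30, 120, 249], [30, 146, 248], [27, 152, 188], [23, 51, 100]]
[[30, 11, 72], [8, 80, 51], [1, 175, 146], [2, 161, 244], [3, 145, 248], [3, 146, 246], [3, 142, 246], [3, 148, 245], [3, 148, 246], [2, 148, 245], [3, 152, 245], [2, 151, 246], [2, 153, 246], [2, 157, 247], [2, 170, 248], [2, 144, 195], [4, 36, 105], [30, 10, 98]]
red [336.  235.4] (335.0, 236.0, 8.9) 171 top [ 0.5315 -0.1104  0.158 ] scene [ 0.5357 -0.1081  0.158 ] tri [ 0.5325 -0.1114  0.1537] gap 0.0016
yellow [231.6 185.1] (231.6, 185.4, 6.6) 134 top [0.6368 0.1156 0.158 ] scene [0.6386 0.1174 0.158 ] tri [0.6374 0.1159 0.1554] gap 0.0001
blue [417.9 268.4] (418.0, 268.2, 7.1) 144 top [ 0.4657 -0.2806  0.158 ] scene [ 0.4679 -0.2766  0.158 ] tri [ 0.4654 -0.2815  0.1542] gap 0.0008
```

```bash
cat >> h.py <<'E'
def press(x,y):
    t=lambda:round(ctrl.current_t(),2)
    R=ctrl.current_eef_rot(); 
    a=np.array(ctrl.current_tool_pos()); ctrl.move_l([x,y,max(a[2],.21)],vel=.2)
    ctrl.move_l([x,y,.175],vel=.08); print('above',t(),np.round(ctrl.current_contact_force(),2))
    c=ctrl.move_l([x,y,.150],vel=.01,contact_N=2.0)
    z=ctrl.current_tool_pos()[2]; print('contact',c,np.round(z,4),np.round(ctrl.current_contact_force(),2),t())
    if not c or not .155<z<.163: print('UNEXPECTED'); ctrl.move_l([x,y,.21],vel=.05); return False
    ctrl.move_l([x,y,.145],vel=.01); ctrl.sleep(.15)
    print('down',np.round(ctrl.current_tool_pos(),4),np.round(ctrl.current_contact_force(),2),np.round(ctrl.current_wrist_torque(),2),t())
    ctrl.move_l([x,y,.21],vel=.08); print('up',t()); return True
E
python3 - <<'E'
from h import *
ctrl.command_gripper(0.0); print(ctrl.current_grip_width())
for x,y in((.533,-.110),(.6377,.1165),(.4665,-.279)): print(ctrl.ik([x,y,.145],ctrl.current_eef_rot()))
press(.533,-.110)
cv2.imwrite("pics/scene1.png",ctrl.read_camera("scene"))
E
```

```text
0.004022394104710468
[-1.79477996e+01  2.64553507e+01  9.33229506e+01 -5.58735379e-04
  6.02220131e+01  5.51074825e+01]
[ 5.07806596e+00  3.39896829e+01  7.80936663e+01 -3.48933326e-04
  6.79171299e+01  7.81332018e+01]
[-3.71769772e+01  2.64082535e+01  9.34155494e+01 -6.47165722e-04
  6.01763342e+01  3.58783493e+01]
above 5.26 [ 0.24 -0.63  1.38]
contact True 0.1591 [ 1.14 -0.06  1.65] 6.77
down [ 0.5329 -0.11    0.1449] [ 0.46 -0.12  6.01] [-0.01 -0.03 -0.06] 8.47
up 9.44
```

View pics/scene1.png

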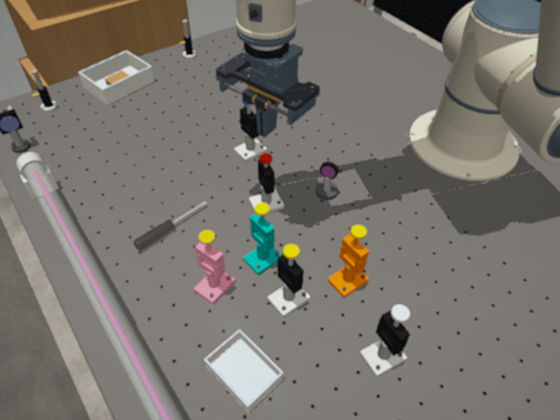

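The red cap is down: it moved from about (265,153) to (266,159) in the scene view, and nothing else was disturbed. Yellow and blue next.

Run:
```python
from h import *
if press(.6377,.1165):
    im=ctrl.read_camera("scene"); cv2.imwrite("pics/scene2.png",im)
    print([c[0].round(1).tolist() for c in blobs(im,'yellow')])
```

```text
above 11.47 [0.79 0.19 1.29]
contact True 0.1588 [ 0.99 -0.2   2.05] 13.0
down [0.6377 0.1165 0.145 ] [ 1.26 -0.68  6.45] [ 0.01 -0.25  0.01] 14.66
up 15.62
[[261.8, 208.4], [358.6, 230.9], [206.5, 236.4], [290.4, 256.2]]
```

View pics/scene2.png

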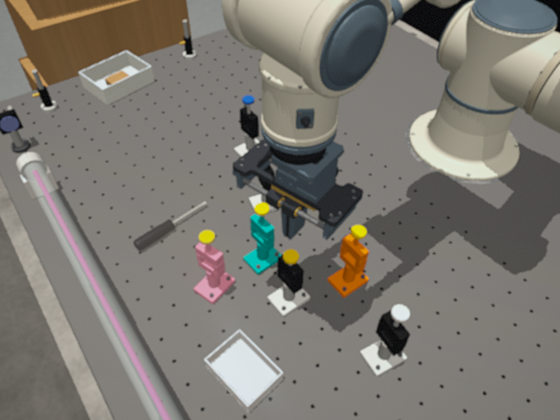

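The yellow cap is down: 250.8 → 256.2 in row, look-alikes unchanged. Now blue, then I'll retreat and check.

Run:
```python
from h import *
if press(.4665,-.279):
    ctrl.move_l([.25,-.5,.25],vel=.25)
    A=cv2.imread("pics/scene0.png");o=[]
    for n in("scene","top"):
        im=ctrl.read_camera(n); cv2.imwrite(f"pics/{n}3.png",im);o.append(im)
    for c in("red","yellow","blue"): print(c,[[k[0].round(1).tolist() for k in blobs(i,c)] for i in(A,o[0])])
    cv2.imwrite("pics/end.png",cv2.resize(np.vstack(o),None,fx=.7,fy=.7))
    print(ctrl.current_t(),ctrl.current_contact_force())
```

```text
above 18.57 [-0.23  0.43  0.1 ]
contact True 0.1591 [ 0.08 -0.58  1.22] 20.07
down [ 0.4665 -0.279   0.1449] [0.64 0.16 5.57] [-0.08 -0.06  0.02] 21.78
up 22.75
red [[[265.4, 152.5]], [[265.2, 158.0]]]
yellow [[[261.7, 208.5], [358.1, 231.1], [206.4, 236.4], [290.7, 250.8]], [[261.7, 208.5], [358.1, 231.1], [206.5, 236.3], [290.3, 256.0]]]
blue [[[248.0, 99.5]], [[247.8, 104.9]]]
24.25 [-0.39561303  0.10177727 -0.46048296]
```

View pics/end.png

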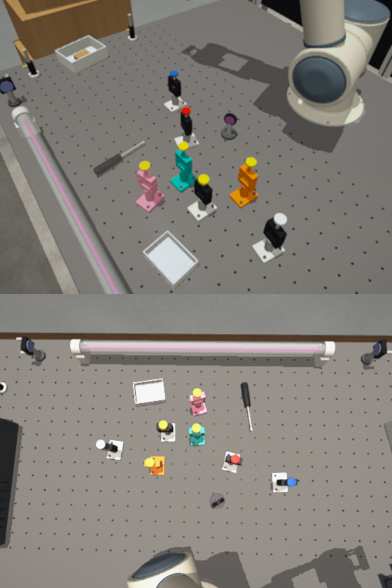

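All three caps are down by the same amount, about 5.4 px in the scene view. White, the look-alikes, the lens, the tray and the screwdriver look unchanged, and the arm is clear.

Run:
```python
from bench import ctrl
ctrl.sign_off()
```

```text
the job is handed in; nothing more can be done
```

I pressed the red, yellow and blue caps down in that order with the shut fingertips. Each press felt contact at a fingertip height of about 159 mm and stopped at 145 mm, so each cap is about 15 mm down. The job was handed in after about 24 s of the 42 s allowed.

- **Caps:** after I pulled the arm back, each pressed cap sat 5.2–5.5 px lower in the scene picture than at the start, so all three stayed down.
- **Force:** it read 5.6–6.5 N while holding each cap at the bottom, well under the 20 N limit. I did not log the peak during the push.
- **Everything else:** the caps on the three look-alikes measured within 0.1 px of where they began. I compared the white shutter, lens stand, tray and screwdriver by eye only, and they looked unmoved.
- **Disagreement:** the two camera views differed by 3–5 mm on where the caps stood. I aimed between them, which the 28 mm caps allowed. No check failed.

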